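# Index the loaded slide on the marking bench

### The arm

A 6-joint arm with a two-finger parallel gripper is mounted at the origin on the work surface. World frame = base frame: x ahead of the robot, y to its left, z up, the work surface at z = 0. Lengths are in mm, angles in rad, forces in N, time in s.
With the tool pointing down it reaches from about 350 to 850 mm from the base axis. Payload 8.1 kg.
Tool frame: the origin (TCP) lies midway between the tips of the shut fingers; the grasp point (between the pads) lies 19 mm behind it; z points along the fingers, y is the line along which they close (so a half turn about z gives the same grasp; the last joint's range is limited). The gripper opens to 93 mm and grips with 3 to 60 N. Pads are 15 mm wide; open, the fingers measure 128 mm over their backs; the gripper's body (75 mm by 188 mm) begins 65 mm behind the grasp point.
Start: joints at [1.263, 0.13, 1.488, -0, 1.523, -0.085], TCP at [132.554, 585.179, 218.635] pointing down, gripper open.
Joint ranges: [-2.96, 2.96], [-0.89, 2.26], [0.02, 2.5], [-1.34, 4.48], [0, 2.73], [-2.66, 2.66]. Speed limits (rad/s): [2.39, 2.39, 2.79, 3.14, 3.14, 3.14].

### API

Orientations are given as a unit quaternion [w, x, y, z].
In Python, from plant import sensors, cams, ticket, models gives the robot as it stands.
- The arm moves only by the tool send_rows, never from a script. Its argument "rows" is a list of rows, each an object with "grip": the finger opening in cm, from 0 to 9.3; "translation": the shift along the tool's x, y, z in cm, a list of three; "twist": the turn, a rotation vector about the tool's x, y, z in rad, a list of three. In form: [{"grip": grip, "translation": [tx, ty, tz], "twist": [ax, ay, az]}, ...]. A call has 1 to 12 rows; each row is the pose to reach, as a shift and turn from the pose commanded when the call began, along the tool's axes at that moment; what a row does not reach only later rows make up. A row lasts 1/10 s, in which the tool goes at most 50 mm and 8.59 degrees, less where a joint would pass 70% of its speed; a pose out of reach is approached as far as the arm can. A call with a gripper value outside its range is refused whole. The fingers move at their own pace and stop on an object; "squeeze" is the grip in N (left out, the last holds). Time passes only in rows, so rows that repeat a pose let the fingers close. It gives the time, the measured TCP pose, the force, the opening and the grip force at its end, in the units of the state.
- sensors.get_state(): the state, without advancing time (a new reading comes with each control period).
- cams.read_camera(name): name is "scene" or "top" or "wrist"; returns the picture (420x560x3 uint8, blue, green, red); there is no depth.
- cams.camera_params(name): a dict with "mtx" (3x3 intrinsics, pixels), "rvec" (rotation vector, rad) and "tvec" (3), from world to camera coordinates, as OpenCV has them. Camera axes: x right, y down, z forward; pixel columns grow to the right and rows downward; lengths in mm; the calibration is good to about 2 mm. A picture is of the moment at which its call begins: read the wrist's pose just before it. camera_params takes no time and is no camera call; for the wrist camera it gives the pose at the moment of the call.
- ticket.hand_in(): hands the job in; it is judged then, once.
Trained networks look in the newest picture that a camera, given by its name, has taken for a name from the list of things; names that differ only in an ending like _2 or _b are one class to them, and where a whole thing is asked for, a point or a joint stands for the part that bears it (a point fixed in the world has none). Each returns a list of dicts, best first, with "conf" (0 to 1); they miss things now and then, are a little off and sometimes report something else, mostly with a low value. They report only what shows in the picture. A call takes as long as a camera call. They do not tell look-alikes from the thing itself.
- models.masks_of(name, camera): "region" (420x560 bool, what is visible of it) and "uv" ([column, row] in pixels, amid what is visible of it).
The state is a dict: "clock": time; "q": joint angles; "joint_vel": joint speeds; "joint_efforts": joint torques, N m; "eef_pos": TCP position; "orientation": TCP orientation; "force": force on the tool from outside, world axes, zero at the start; "ft_torque": the same for the moment, N m; "width": finger opening in mm; "gripper_force": force on a finger pad.
Only numpy, scipy, OpenCV 4.12 (cv2) and the standard library are available. Lean on these libraries where they do the work, as an engineer would, in place of code of your own. Each camera call takes 0.05 s, during which the arm holds its last target. There are 200 camera calls.

### The job

One of the two marking fixtures has a steel bush standing in its slide's nest: push that sprung slide fully in by its upright push plate, then let it come back until the stop pin catches it at mid position. After that press the start button on the grey box all the way down and let it go. Only push, do not grip the plate; do not touch or lift the bush, and leave the other fixture's slide and everything else on the bench where they are.

Things in the scene. Friction and masses are not known exactly. Their poses are not given: they have to be found in the camera images.
- fixture_a: the LOADED marking fixture fixed to the bench. Steel base 260 x 116 x 12 mm, origin at the centre of its underside; x axis level along the slide, pointing the way the slide is pushed; z up. Rails along both sides, 30 mm high. A blue marking head on the +y rail at x = -35..-5 mm is 76 mm high. A bush stands in the nest of this one's slide
- slide_a (a joint): loaded fixture: sliding plate, m, along the fixture's x: 0 fully out (rest), 0.060 fully in (end stop). A spring pushes back with 3.6 N at 0 to 7.2 N at 0.060, plus drag of 35 N per m/s. Beyond 0.030 the stop pin drops behind it; let go then, it springs back and is caught at 0.030 (mid position). Let go earlier, it returns to 0
- pin_a (a joint): loaded fixture: its stop pin, in metres: 0 = up, riding on the catch bar; 0.010 = dropped. It drops by itself under a spring; nothing to do by hand
- knob_a (a point): loaded fixture: top centre of the stop pin's round black knob (24 mm across), 104 mm above the bench with the pin up. The pin stands in a grey bridge that crosses the fixture at x = 42..78 mm and is 82 mm high
- push_a (a point): loaded fixture: centre of the back face (the face to push, facing the fixture's -x) of the upright aluminium push plate at the slide's outer end; plate 100 mm wide, 32 to 80 mm above the bench, this point 55 mm above it; moves with the slide. Behind it is free room for fingertips, from 15 mm above the bench up
- pad_a (a point): centre of the free face of the black rubber pad (100 x 46 mm, 4 mm thick) that covers the other side of the loaded fixture's push plate, the side towards the nest; plate and pad together are 14 mm thick. Fingers do not belong there: the plate is pushed, not gripped
- nest_a (a point): loaded fixture: centre of the square nest (34 mm inside, walls 8 mm high) on the slide, at its floor, 26 mm above the bench, 70 mm in front of the push face; moves with the slide
- bush: flanged steel bush (31 mm across, flange 40 mm across on top, 36 mm high, about 150 g) standing loose in the loaded slide's nest; origin at the centre of its underside, z axis up. Its top is 62 mm above the bench
- fixture_b: the EMPTY fixture, the same make in every size as the loaded one, with nothing in its nest; to be left alone
- slide_b (a joint): empty fixture: its slide, same meaning as the loaded one's (0 = fully out)
- start (a joint): start button: 0 = up, 0.006 = fully pressed (takes 5 N), springs back
- start_top (a point): centre of the top of the round black start button, 30 mm across, 58 mm above the bench, pressed straight down; it stands in a steel collar on a grey box 80 x 70 x 40 mm fixed between the fixtures
- spare_1: spare flanged steel bush like the one in the nest, standing on the bench, 36 mm high; origin at the centre of its underside
- spare_2: another spare flanged steel bush standing on the bench, 36 mm high; origin at the centre of its underside
- mug: white ceramic mug, 80 mm wide, 95 mm high, standing; origin at the centre of its underside
- wrench: steel wrench lying on the bench; x axis along it
- screwdriver: screwdriver lying on the bench; x axis along it
- tape: roll of grey tape lying flat, 100 mm across, 48 mm high; origin at the centre of its underside
- spray_can: spray can, 66 mm across, 190 mm high, standing; origin at the centre of its underside
Mind the look-alikes: they are no part of the job. What is shaped like the part that bears start but green is not meant. Leave any black look-alike of the bush alone.

How it is judged:
By the outcome, as a careful person would: the job done as asked, in the order asked, and still so for the second after the job is handed in, with the robot touching nothing.
It also fails if it takes over 45 s, if anything falls off the work surface, if the arm or the gripper's body presses on something with over 40 N, if the wrist force passes 120 N, or if a joint passes its speed limit or range.

## Working session

There is one attempt and no reset: what is moved stays moved. The work goes in short steps, Python scripts to look and compute and a tool call to move; the robot and the scene stay as the last step left them, time stands still between calls to the robot, and variables do not carry over. Pictures are saved under pics/ and viewed, at most 10 in all, crops included, and the job is handed in when it is done.

Besides the shell and the picture viewer there is one more tool, called after "Emit:" as name(argument=value, ...), one argument or row to a line, values as JSON. send_rows: Moves the arm, as the interface text tells. Its arguments: {"type":"object","properties":{"rows":{"type":"array"},"squeeze":{"type":"number"}},"required":["rows"]}

```bash
mkdir -p pics; ls
cat > h.py <<'E'
import numpy as np,cv2
from plant import sensors,cams,ticket,models
def ray(cam,uv,z,P=None):
    P=P or cams.camera_params(cam); R=cv2.Rodrigues(np.array(P["rvec"],float))[0]; t=np.array(P["tvec"],float).ravel()
    d=R.T@np.linalg.inv(np.array(P["mtx"],float))@np.array([uv[0],uv[1],1.]); c=-R.T@t
    return c+d*(z-c[2])/d[2]
def proj(cam,X):
    P=cams.camera_params(cam)
    return cv2.projectPoints(np.array(X,float).reshape(-1,1,3),np.array(P["rvec"],float),np.array(P["tvec"],float),np.array(P["mtx"],float),None)[0][:,0]
E
python3 - <<'E'
from h import *
for c in("top","scene"):
    cv2.imwrite(f"pics/{c}0.png",cv2.resize(cams.read_camera(c),(800,600)))
for n,z in(("fixture_a",40),("push_a",80),("knob_a",104),("bush",62),("start",58),("spare_1",36)):
    for m in models.masks_of(n,"top"):
        print(n,round(m["conf"],2),np.round(m["uv"]),np.round(ray("top",m["uv"],z)),m["region"].sum())
print(sensors.get_state())
E
```

```text
pics
fixture_a 0.9 [351. 203.] [ 602. -231.   40.] 3757
fixture_a 0.66 [197. 218.] [574. 192.  40.] 3903
fixture_a 0.63 [109. 268.] [447. 425.  40.] 495
fixture_a 0.41 [200. 226.] [551. 183.  40.] 1707
push_a 0.81 [201. 224.] [547. 175.  80.] 1644
knob_a 0.56 [198. 188.] [642. 179. 104.] 44
knob_a 0.17 [200. 226.] [537. 174. 104.] 1639
bush 0.72 [140. 255.] [476. 340.  62.] 185
bush 0.51 [192. 231.] [535. 202.  62.] 190
bush 0.34 [437. 285.] [ 369. -436.   62.] 429
bush 0.23 [270. 283.] [388.  -2.  62.] 166
start 0.46 [328. 286.] [ 376. -151.   58.] 87
spare_1 0.68 [268. 183.] [668.  -6.  36.] 166
spare_1 0.46 [274. 285.] [386. -12.  36.] 173
{'clock': 0.4, 'q': array([ 1.26259982e+00,  1.30488417e-01,  1.48831601e+00,  2.05702809e-05,
        1.52296513e+00, -8.54067838e-02]), 'joint_vel': array([-1.04470690e-03, -1.40779227e-03,  5.93397905e-04, -6.49151907e-05,
       -1.65475867e-03, -1.13127124e-03]), 'joint_efforts': array([-6.24689383e-04, -5.58971143e+01, -4.91327655e+01,  7.67329149e-02,
        2.62474915e-02, -9.10083691e-05]), 'eef_pos': array([132.5317977 , 585.13412575, 218.51858235]), 'orientation': array([-2.73699634e-05,  1.11165114e-01,  9.93801947e-01, -8.47337564e-05]), 'force': array([-0.30681254,  0.40564069, -0.1707718 ]), 'ft_torque': array([0.00593673, 0.03550003, 0.01033223]), 'gripper_force': 0.0, 'width': 93.0090143740174}
```

View pics/top0.png

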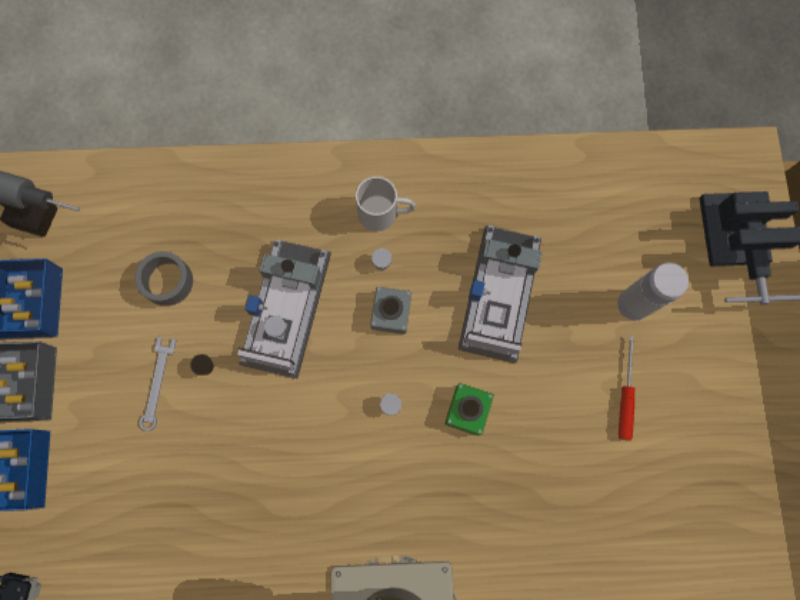

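View pics/scene0.png

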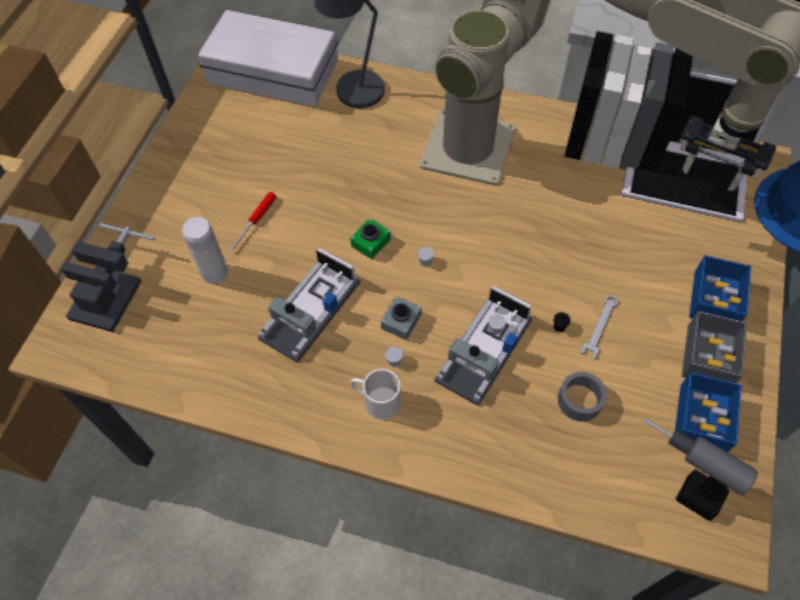

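Loaded fixture: the left one (280,310 in the 800-px top view), with a bush at (276,327). The right one (500,290) is empty, so it stays alone. Start: the grey box (391,308). The green box (470,408) and black bush (202,365) are look-alikes. I'll confirm this in one crop.

Run:
```python
from h import *
im=cams.read_camera("top"); cv2.imwrite("pics/raw.png",im)
c=cv2.resize(im[160:275,160:300],None,fx=5,fy=5,interpolation=cv2.INTER_CUBIC); cv2.imwrite("pics/crop1.png",c)
```

```text
(no output)
```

View pics/crop1.png

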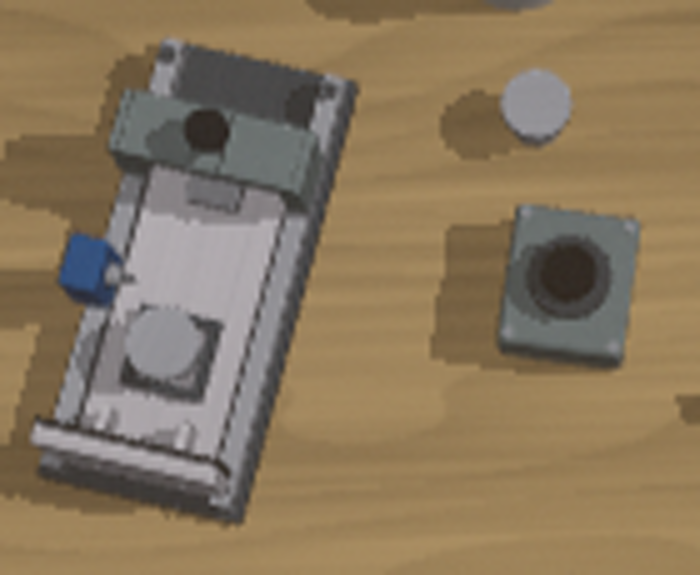

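Confirmed: the bush sits in the left fixture at crop (165,343), knob at (207,131), push plate top running (33,435)–(225,475), and the grey start button at (568,270).

Run:
```python
from h import *
from scipy.optimize import least_squares
P=cams.camera_params("top")
R=cv2.Rodrigues(np.array(P["rvec"],float))[0]; print("cam",-R.T@np.array(P["tvec"],float).ravel())
obs=[((60,0,104),(207,131),0),((70,0,62),(165,343),1),((-130,-58,6),(242,518),0),((-130,58,6),(40,472),0),((130,-58,12),(355,86),0),((0,50,80),(36,430),1),((0,-50,80),(226,473),1)]
uv=np.array([o[1] for o in obs])/5+160-0.4
def X(p):
    c,s=np.cos(p[2]),np.sin(p[2]); o=[]
    for b,_,m in obs:
        x,y,z=b; x+=m*p[3]; o.append((p[0]+c*x-s*y,p[1]+s*x+c*y,z))
    return o
r=least_squares(lambda p:(proj("top",X(p))-uv).ravel(),[580,185,-.2,-120],loss="soft_l1",x_scale=[10,10,.1,10])
print(r.x,np.round(r.fun.reshape(-1,2),2) )
p=r.x;c,s=np.cos(p[2]),np.sin(p[2])
print("push",p[0]+c*p[3],p[1]+s*p[3])
print("start",ray("top",(568/5+159.6,270/5+159.6),58))
# scene check
pts=[(p[0]+c*60,p[1]+s*60,104),(p[0]+c*(p[3]+70),p[1]+s*(p[3]+70),62),*(ray("top",(568/5+159.6,270/5+159.6),58),)]
print(proj("scene",pts)*800/560)
```

```text
cam [2.78563167e+02 1.81009300e-01 1.33915377e+03]
[ 5.90750687e+02  1.87645184e+02 -2.63082561e-01 -1.14358027e+02] [[-0.15 -0.79]
 [ 0.39 -2.24]
 [ 0.46  1.38]
 [ 0.04  1.15]
 [ 0.78 -1.24]
 [-0.42  0.38]
 [-1.35  0.31]]
push 480.32738646106714 217.38493634365898
start [574.89771815 -16.5742027   58.        ]
[[472.46377546 349.46072794]
 [493.45215022 322.85324157]
 [399.32825183 310.2081718 ]]
```

Emit:
send_rows(
  rows=[
    {"grip": 0, "translation": [-4, -3, 0], "twist": [0, 0, 0]},
    {"grip": 0, "translation": [-8, -6, 0], "twist": [0, 0, 0.01]},
    {"grip": 0, "translation": [-12, -9, 1], "twist": [0, 0, 0.02]},
    {"grip": 0, "translation": [-16, -12, 2], "twist": [0, 0, 0.03]},
    {"grip": 0, "translation": [-20, -15, 3], "twist": [0, 0, 0.04]},
    {"grip": 0, "translation": [-24, -18, 4], "twist": [0, 0, 0.04]},
    {"grip": 0, "translation": [-28, -21, 5], "twist": [0, 0, 0.04]},
    {"grip": 0, "translation": [-32, -24, 6], "twist": [0, 0, 0.04]},
    {"grip": 0, "translation": [-36, -27, 7], "twist": [0, 0, 0.04]},
    {"grip": 0, "translation": [-37.5, -28, 8], "twist": [0, 0, 0.04]},
    {"grip": 0, "translation": [-37.5, -28, 8], "twist": [0, 0, 0.04]},
    {"grip": 0, "translation": [-37.5, -28, 8], "twist": [0, 0, 0.04]},
  ],
)

```text
clock: 1.65
eef_pos: [436.3, 229.0, 138.5]
orientation: [-0.0, 0.132, 0.991, -0.0]
force: [-0.6, -0.2, -0.5]
width: 2.6
gripper_force: 0.0
```

Run:
```python
from h import *
s=sensors.get_state();print(s["clock"],s["eef_pos"],s["orientation"],s["width"])
im=cams.read_camera("wrist"); cv2.imwrite("pics/w1.png",im)
p=[590.75,187.6,-.263,-114.4];c,sn=np.cos(p[2]),np.sin(p[2])
F=lambda x,y,z:(p[0]+c*x-sn*y,p[1]+sn*x+c*y,z)
print(proj("wrist",[F(60,0,104),F(-44,0,62),F(-114,50,80),F(-114,-50,80),F(-130,58,12),F(-130,-58,12),s["eef_pos"]]).round())
```

```text
1.65 [436.2688451  228.99011573 138.48935605] [-4.51791536e-04  1.31874313e-01  9.91266342e-01 -1.17596491e-05] 2.5875932361435408
[[284. 453.]
 [284. 333.]
 [342. 279.]
 [226. 279.]
 [339. 233.]
 [230. 233.]
 [284. 262.]]
```

View pics/w1.png

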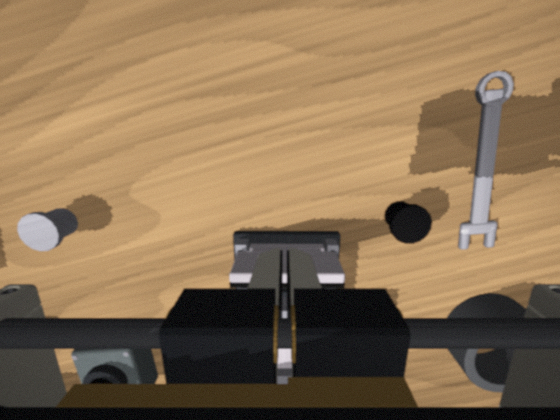

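Emit:
send_rows(
  rows=[
    {"grip": 0, "translation": [0, 0, 3], "twist": [0, 0, 0]},
    {"grip": 0, "translation": [0, 0, 6], "twist": [0, 0, 0]},
    {"grip": 0, "translation": [0, 0, 9], "twist": [0, 0, 0]},
    {"grip": 0, "translation": [0, 0, 9.6], "twist": [0, 0, 0]},
    {"grip": 0, "translation": [-1, 0, 9.6], "twist": [0, 0, 0]},
    {"grip": 0, "translation": [-2, 0, 9.6], "twist": [0, 0, 0]},
    {"grip": 0, "translation": [-2.5, 0, 9.6], "twist": [0, 0, 0]},
    {"grip": 0, "translation": [-3, 0, 9.6], "twist": [0, 0, 0]},
    {"grip": 0, "translation": [-3.3, 0, 9.6], "twist": [0, 0, 0]},
    {"grip": 0, "translation": [-3.6, 0, 9.6], "twist": [0, 0, 0]},
    {"grip": 0, "translation": [-3.9, 0, 9.6], "twist": [0, 0, 0]},
    {"grip": 0, "translation": [-4.2, 0, 9.6], "twist": [0, 0, 0]},
  ],
)

```text
clock: 2.9
eef_pos: [476.5, 218.7, 43.2]
orientation: [-0.001, 0.131, 0.991, 0.0]
force: [-7.0, 1.4, 5.0]
width: 0.4
gripper_force: 3.5
```

Emit:
send_rows(
  rows=[
    {"grip": 0, "translation": [-0.4, 0, 0], "twist": [0, 0, 0]},
    {"grip": 0, "translation": [-0.8, 0, 0], "twist": [0, 0, 0]},
    {"grip": 0, "translation": [-1.2, 0, 0], "twist": [0, 0, 0]},
    {"grip": 0, "translation": [-1.6, 0, 0], "twist": [0, 0, 0]},
    {"grip": 0, "translation": [-2.0, 0, 0], "twist": [0, 0, 0]},
    {"grip": 0, "translation": [-2.4, 0, 0], "twist": [0, 0, 0]},
    {"grip": 0, "translation": [-2.8, 0, 0], "twist": [0, 0, 0]},
    {"grip": 0, "translation": [-3.2, 0, 0], "twist": [0, 0, 0]},
    {"grip": 0, "translation": [-3.6, 0, 0], "twist": [0, 0, 0]},
    {"grip": 0, "translation": [-4.0, 0, 0], "twist": [0, 0, 0]},
    {"grip": 0, "translation": [-4.4, 0, 0], "twist": [0, 0, 0]},
    {"grip": 0, "translation": [-4.8, 0, 0], "twist": [0, 0, 0]},
  ],
)

```text
clock: 4.1
eef_pos: [522.4, 206.1, 43.1]
orientation: [-0.001, 0.131, 0.991, -0.0]
force: [-9.2, 0.7, 7.4]
width: 0.3
gripper_force: 4.4
```

Emit:
send_rows(
  rows=[
    {"grip": 0, "translation": [-0.2, 0, 0], "twist": [0, 0, 0]},
    {"grip": 0, "translation": [-0.4, 0, 0], "twist": [0, 0, 0]},
    {"grip": 0, "translation": [-0.6, 0, 0], "twist": [0, 0, 0]},
    {"grip": 0, "translation": [-0.6, 0, 0], "twist": [0, 0, 0]},
  ],
)

```text
clock: 4.5
eef_pos: [524.2, 205.6, 43.0]
orientation: [-0.005, 0.131, 0.991, -0.0]
force: [-29.5, 3.8, 22.7]
width: 0.3
gripper_force: 15.0
```

Emit:
send_rows(
  rows=[
    {"grip": 0, "translation": [0.5, 0, 0], "twist": [0, 0, 0]},
    {"grip": 0, "translation": [0.9, 0, 0], "twist": [0, 0, 0]},
    {"grip": 0, "translation": [1.3, 0, 0], "twist": [0, 0, 0]},
    {"grip": 0, "translation": [1.7, 0, 0], "twist": [0, 0, 0]},
    {"grip": 0, "translation": [2.1, 0, 0], "twist": [0, 0, 0]},
    {"grip": 0, "translation": [2.5, 0, 0], "twist": [0, 0, 0]},
    {"grip": 0, "translation": [2.9, 0, 0], "twist": [0, 0, 0]},
    {"grip": 0, "translation": [3.3, 0, 0], "twist": [0, 0, 0]},
    {"grip": 0, "translation": [3.8, 0, 0], "twist": [0, 0, 0]},
    {"grip": 0, "translation": [4.5, 0, 0], "twist": [0, 0, 0]},
    {"grip": 0, "translation": [6.5, 0, 0], "twist": [0, 0, 0]},
    {"grip": 0, "translation": [8.5, 0, 0], "twist": [0, 0, 0]},
  ],
)

```text
clock: 5.7
eef_pos: [446.7, 226.2, 42.5]
orientation: [0.0, 0.131, 0.991, -0.0]
force: [-0.2, -0.5, -0.0]
width: 0.5
gripper_force: 0.0
```

Run:
```python
from h import *
s=sensors.get_state();print(s["clock"],s["eef_pos"],s["force"])
im=cams.read_camera("scene")
c=cv2.resize(im[190:290,240:400],None,fx=5,fy=5,interpolation=cv2.INTER_CUBIC); cv2.imwrite("pics/s1.png",c)
```

```text
5.7 [446.72160748 226.21972133  42.54008663] [-0.15397322 -0.50734624 -0.03152009]
```

View pics/s1.png

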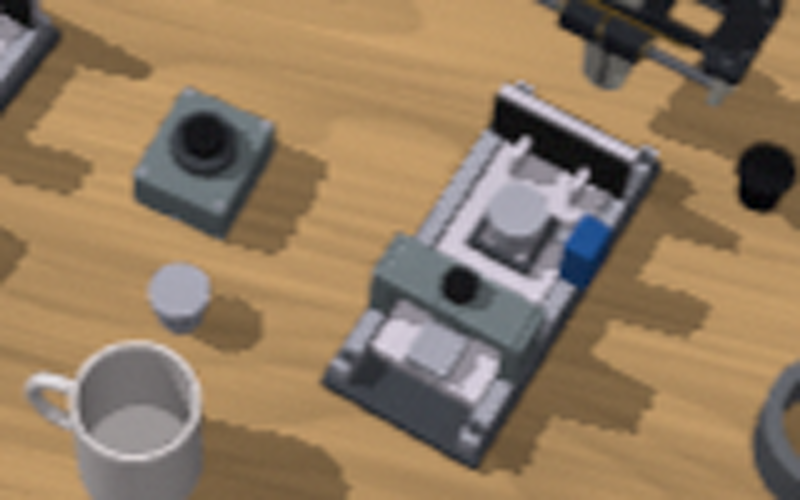

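The slide is held at mid position: the pin knob sits low on the bridge at (460,285) and the bush stands in the nest at (520,207). On to the start button at (205,135).

Emit:
send_rows(
  rows=[
    {"grip": 0, "translation": [1, 0, -4], "twist": [0, 0, 0]},
    {"grip": 0, "translation": [1, 0, -8], "twist": [0, 0, 0]},
    {"grip": 0, "translation": [1, 0, -12], "twist": [0, 0, 0]},
    {"grip": 0, "translation": [-2, -3, -14], "twist": [0, 0, 0]},
    {"grip": 0, "translation": [-5, -6, -14], "twist": [0, 0, 0]},
    {"grip": 0, "translation": [-8, -9, -14], "twist": [0, 0, 0]},
    {"grip": 0, "translation": [-11, -12, -14], "twist": [0, 0, 0]},
    {"grip": 0, "translation": [-14, -15, -14], "twist": [0, 0, 0]},
    {"grip": 0, "translation": [-17, -18, -13], "twist": [0, 0, 0]},
    {"grip": 0, "translation": [-18.7, -20, -10], "twist": [0, 0, 0]},
    {"grip": 0, "translation": [-18.7, -20, -6], "twist": [0, 0, 0]},
    {"grip": 0, "translation": [-18.7, -20, -4], "twist": [0, 0, 0]},
  ],
)

```text
clock: 6.95
eef_pos: [574.0, -16.7, 78.8]
orientation: [-0.002, 0.132, 0.991, -0.0]
force: [-0.1, 1.2, -0.1]
width: 0.3
gripper_force: 0.0
```

Run:
```python
from h import *
s=sensors.get_state();print(s["clock"],s["eef_pos"],s["force"])
im=cams.read_camera("scene")
c=cv2.resize(im[170:270,210:370],None,fx=5,fy=5,interpolation=cv2.INTER_CUBIC); cv2.imwrite("pics/s2.png",c)
print((proj("scene",[s["eef_pos"]])-[210,170])*5)
```

```text
6.95 [574.03930271 -16.68246243  78.82944128] [-0.08243409  1.1911843  -0.09349405]
[[347.50885979 218.72250782]]
```

View pics/s2.png

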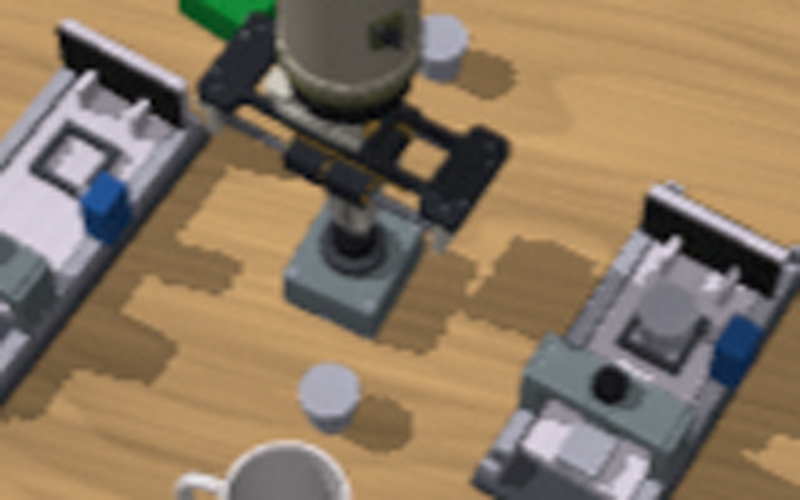

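The fingertips (350,215) hover above the start button (355,238), and slide A is still at mid. Pressing now.

Emit:
send_rows(
  rows=[
    {"grip": 0, "translation": [0, 0.15, 0.8], "twist": [0, 0, 0]},
    {"grip": 0, "translation": [0, 0.15, 1.6], "twist": [0, 0, 0]},
    {"grip": 0, "translation": [0, 0.15, 2.0], "twist": [0, 0, 0]},
    {"grip": 0, "translation": [0, 0.15, 2.3], "twist": [0, 0, 0]},
    {"grip": 0, "translation": [0, 0.15, 2.5], "twist": [0, 0, 0]},
    {"grip": 0, "translation": [0, 0.15, 2.6], "twist": [0, 0, 0]},
    {"grip": 0, "translation": [0, 0.15, 2.6], "twist": [0, 0, 0]},
  ],
)

```text
clock: 7.7
eef_pos: [576.8, -13.8, 57.5]
orientation: [0.001, 0.131, 0.991, 0.0]
force: [-0.3, 0.6, 4.1]
width: 0.7
gripper_force: 2.1
```

Emit:
send_rows(
  rows=[
    {"grip": 0, "translation": [0, 0, 0.2], "twist": [0, 0, 0]},
    {"grip": 0, "translation": [0, 0, 0.35], "twist": [0, 0, 0]},
    {"grip": 0, "translation": [0, 0, 0.5], "twist": [0, 0, 0]},
    {"grip": 0, "translation": [0, 0, 0.5], "twist": [0, 0, 0]},
  ],
)

```text
clock: 8.1
eef_pos: [577.1, -13.7, 55.8]
orientation: [0.001, 0.131, 0.991, 0.0]
force: [-14.3, 2.7, 31.8]
width: 0.6
gripper_force: 16.4
```

Blocked at z≈56 with 32 N: the shut fingers (35 mm wide) probably bridge the 30 mm button's collar. I'll lift and press with one finger only.

Emit:
send_rows(
  rows=[
    {"grip": 0, "translation": [0, 0, -2], "twist": [0, 0, 0]},
    {"grip": 6, "translation": [0, 0, -4.5], "twist": [0, 0, 0]},
    {"grip": 6, "translation": [0, 1.5, -4.5], "twist": [0, 0, 0]},
    {"grip": 6, "translation": [0, 3.5, -4.5], "twist": [0, 0, 0]},
    {"grip": 6, "translation": [0, 3.5, -4.5], "twist": [0, 0, 0]},
    {"grip": 6, "translation": [0, 3.5, -4.5], "twist": [0, 0, 0]},
    {"grip": 6, "translation": [0, 3.5, -4.5], "twist": [0, 0, 0]},
    {"grip": 6, "translation": [0, 3.5, -4.5], "twist": [0, 0, 0]},
  ],
)

```text
clock: 8.9
eef_pos: [584.7, 19.4, 96.0]
orientation: [-0.0, 0.131, 0.991, -0.0]
force: [0.9, -0.7, 0.3]
width: 52.2
gripper_force: 0.0
```

Run:
```python
from h import *
s=sensors.get_state();print(s["clock"],s["eef_pos"],s["force"],s["width"])
im=cams.read_camera("wrist"); b=np.array([575.5,-15.5,58])
cv2.imwrite("pics/w2.png",cv2.resize(im,(800,600)))
y=np.array([.26,.966,0])
print("proj btn(800)",proj("wrist",[b])*800/560, "tip inner",proj("wrist",[s["eef_pos"]-y*s["width"]/2])*800/560,"offset tool y",(s["eef_pos"]-b)@y,"tool x",(s["eef_pos"]-b)@[-.966,.26,0])
for m in models.masks_of("start","wrist"): print(m["conf"],m["uv"],ray("wrist",m["uv"],58),m["region"].sum())
```

```text
8.9 [584.74305327  19.41928636  96.04132056] [ 0.88183847 -0.68861728  0.29094529] 52.23964737224003
proj btn(800) [[338.11372667 340.50006375]] tip inner [[347.49274583 373.04673798]] offset tool y 36.135224478769864 tool x 0.15022499519759336
0.62 [235.3, 238.1] [575.19323414 -16.44929786  58.        ] 1193
```

View pics/w2.png

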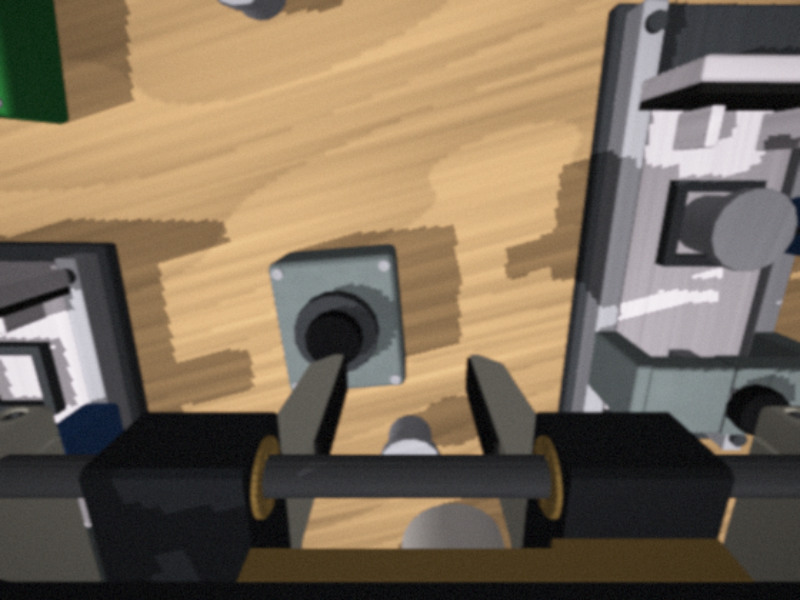

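The wrist view shows the left fingertip (325,365) lined up over the button (335,335), with the right finger clear of the box.

Emit:
send_rows(
  rows=[
    {"grip": 6, "translation": [0, 0.15, 1.0], "twist": [0, 0, 0]},
    {"grip": 6, "translation": [0, 0.15, 2.0], "twist": [0, 0, 0]},
    {"grip": 6, "translation": [0, 0.15, 3.0], "twist": [0, 0, 0]},
    {"grip": 6, "translation": [0, 0.15, 3.5], "twist": [0, 0, 0]},
    {"grip": 6, "translation": [0, 0.15, 3.7], "twist": [0, 0, 0]},
    {"grip": 6, "translation": [0, 0.15, 3.9], "twist": [0, 0, 0]},
    {"grip": 6, "translation": [0, 0.15, 4.1], "twist": [0, 0, 0]},
    {"grip": 6, "translation": [0, 0.15, 4.2], "twist": [0, 0, 0]},
    {"grip": 6, "translation": [0, 0.15, 4.2], "twist": [0, 0, 0]},
  ],
)

```text
clock: 9.9
eef_pos: [585.7, 21.3, 56.1]
orientation: [0.0, 0.131, 0.991, -0.0]
force: [-7.7, 0.7, 12.1]
width: 60.0
gripper_force: 6.1
```

Emit:
send_rows(
  rows=[
    {"grip": 6, "translation": [0, 0, -0.9], "twist": [0, 0, 0]},
    {"grip": 6, "translation": [0, 0, -0.9], "twist": [0, 0, 0]},
    {"grip": 6, "translation": [0, 0, -0.9], "twist": [0, 0, 0]},
  ],
)

```text
clock: 10.2
eef_pos: [586.0, 21.4, 63.9]
orientation: [0.001, 0.131, 0.991, 0.0]
force: [0.8, -0.5, 0.9]
width: 60.0
gripper_force: 0.0
```

Emit:
send_rows(
  rows=[
    {"grip": 6, "translation": [0, 0, 0.2], "twist": [0, 0, 0]},
    {"grip": 6, "translation": [0, 0, 0.2], "twist": [0, 0, 0]},
  ],
)

```text
clock: 10.4
eef_pos: [585.6, 21.4, 61.2]
orientation: [0.0, 0.131, 0.991, 0.0]
force: [1.1, -0.0, 1.9]
width: 60.3
gripper_force: 1.0
```

Emit:
send_rows(
  rows=[
    {"grip": 6, "translation": [0, 0, 0.2], "twist": [0, 0, 0]},
    {"grip": 6, "translation": [0, 0, 0.2], "twist": [0, 0, 0]},
  ],
)

```text
clock: 10.6
eef_pos: [585.6, 21.4, 59.5]
orientation: [0.0, 0.131, 0.991, -0.0]
force: [-0.3, 0.3, 2.7]
width: 60.2
gripper_force: 1.5
```

Emit:
send_rows(
  rows=[
    {"grip": 6, "translation": [0, 0, 0.2], "twist": [0, 0, 0]},
    {"grip": 6, "translation": [0, 0, 0.2], "twist": [0, 0, 0]},
  ],
)

```text
clock: 10.8
eef_pos: [585.7, 21.4, 57.6]
orientation: [0.0, 0.131, 0.991, 0.0]
force: [-0.6, 0.7, 3.3]
width: 59.7
gripper_force: 2.0
```

The button yields smoothly from z≈62 and hits a hard stop at 56. That is its full 6 mm of travel, with about 4 mm of height offset in the readings. One more firm press to be sure, then release and withdraw.

Emit:
send_rows(
  rows=[
    {"grip": 6, "translation": [0, 0, 0.2], "twist": [0, 0, 0]},
    {"grip": 6, "translation": [0, 0, 0.4], "twist": [0, 0, 0]},
    {"grip": 6, "translation": [0, 0, 0.5], "twist": [0, 0, 0]},
    {"grip": 6, "translation": [0, 0, 0.5], "twist": [0, 0, 0]},
    {"grip": 6, "translation": [0, 0, 0.5], "twist": [0, 0, 0]},
  ],
)

```text
clock: 11.3
eef_pos: [586.0, 21.4, 55.7]
orientation: [0.0, 0.131, 0.991, -0.0]
force: [-11.8, 1.5, 28.1]
width: 60.2
gripper_force: 13.7
```

Emit:
send_rows(
  rows=[
    {"grip": 6, "translation": [0, 0, -0.5], "twist": [0, 0, 0]},
    {"grip": 6, "translation": [0, 0, -2], "twist": [0, 0, 0]},
    {"grip": 6, "translation": [0, 0, -5], "twist": [0, 0, 0]},
    {"grip": 6, "translation": [0, 0, -9], "twist": [0, 0, 0]},
    {"grip": 6, "translation": [4, -2, -13], "twist": [0, 0, 0]},
    {"grip": 6, "translation": [8, -4, -15], "twist": [0, 0, 0]},
    {"grip": 6, "translation": [12, -4, -15], "twist": [0, 0, 0]},
    {"grip": 6, "translation": [16, -4, -15], "twist": [0, 0, 0]},
    {"grip": 6, "translation": [16, -4, -15], "twist": [0, 0, 0]},
  ],
)

```text
clock: 12.2
eef_pos: [416.7, 25.2, 202.3]
orientation: [-0.001, 0.131, 0.991, 0.0]
force: [1.6, -0.3, -0.6]
width: 59.8
gripper_force: 0.0
```

Run:
```python
from h import *
s=sensors.get_state();print(s["clock"],s["eef_pos"],s["force"])
cv2.imwrite("pics/s3.png",cv2.resize(cams.read_camera("scene")[130:300,140:420],None,fx=2.8,fy=2.8,interpolation=cv2.INTER_CUBIC))
```

```text
12.2 [416.68530199  25.16561613 202.31370063] [ 1.63499255 -0.33101475 -0.57566005]
```

View pics/s3.png

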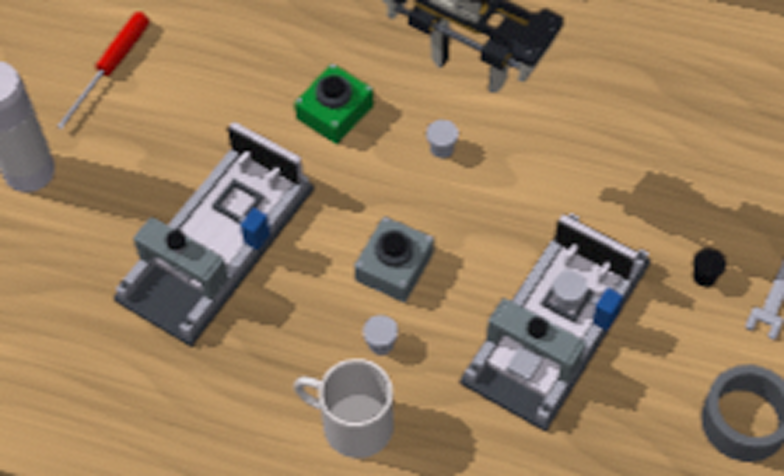

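The loaded slide (570,290) is at mid position with its bush standing. The button (395,245) is back up, the other fixture is untouched, and the arm is clear.

```bash
python3 -c "
from plant import ticket; print(ticket.hand_in())"
```

```text
the job is handed in; nothing more can be done
None
```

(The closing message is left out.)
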